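Set the length stop of the rod-cutting jig and feed the rod up to it

ROBOT

A 6-joint arm with a two-finger parallel gripper is mounted at the origin on a cart in front of the work surface, level with it; the furniture and walls round the work are solid. World frame = base frame: x ahead of the robot, y to its left, z up, the work surface at z = 0. Lengths are in m, angles in rad, forces in N, time in s.
With the tool pointing down it reaches from about 0.225 to 0.875 m from the base axis. Payload 3.4 kg.
Tool frame: the origin (TCP) lies at the very end of the fingers, on their centre line; the grasp point (between the pads) lies 19 mm behind it; z points along the fingers, y is the direction in which the jaws open and shut (so a half turn about z gives the same grasp; the last joint's range is limited). The gripper opens to 85 mm and grips with 20 to 120 N. Pads are 22 mm wide; open, the fingers measure 114 mm over their backs; the gripper's body (76 mm by 85 mm) begins 54 mm behind the grasp point. The pads swing forward as they close: fully open they stand 13 mm farther back than shut.
Start: joints at [-1.364, 0.276, 1.505, -0, 1.361, -0.121], TCP at [0.185, -0.544, 0.231] pointing down, gripper open.
Joint ranges: [-2.89, 2.89], [-0.75, 2.08], [0.22, 2.7], [-1.18, 4.32], [0.11, 2.71], [-2.7, 2.7]. Speed limits (rad/s): [2.57, 2.57, 3.14, 3.14, 3.14, 3.14].

INTERFACE

Orientations are given as a rotation vector (axis times angle).
In Python, from station import bot gives the robot as it stands.
- The arm moves only by the tool apply_moves, never from a script. Its argument "plan" is a list of rows, each a list of 7 numbers: the closure, from -1 (fully open) to 1 (shut), then the shift along the tool's x, y, z in m, then the turn, a rotation vector about the tool's x, y, z in degrees. In form: [[hand, x, y, z, rx, ry, rz], ...]. A call has 1 to 8 rows; each row shifts and turns the pose as measured when the row begins, along the tool's axes as they then stand; what a row does not reach is not made up. A row lasts 1/10 s, in which the tool goes at most 50 mm and 8.59 degrees, less where a joint would pass 70% of its speed; a pose out of reach is approached as far as the arm can. A call with a gripper value outside its range is refused whole. The fingers move at their own pace and stop on an object; the grip force is fixed at half the most. Time passes only in rows, so rows that do not move let the fingers close. It gives the time, the measured TCP pose, the force and the opening at its end, in the units of the state.
- bot.get_obs(): the state, without advancing time (a new reading comes with each control period).
- bot.capture(name): name is "side" or "top" or "wrist"; returns the picture (480x640x3 uint8, red, green, blue); there is no depth.
- bot.calibration(name): a dict with "fx", "fy", "cx", "cy" (pixels), "dist" ([k1, k2, p1, p2, k3] as OpenCV has them; the pictures are not rectified), "R" (3x3) and "t" (3): a world point X has camera coordinates R X + t. Camera axes: x right, y down, z forward; pixel columns grow to the right and rows downward; lengths in m; the calibration is good to about 2 mm. A picture is of the moment at which its call begins: read the wrist's pose just before it. calibration takes no time and is no camera call; for the wrist camera it gives the pose at the moment of the call.
- bot.finish_job(): hands the job in, once; it reports no verdict.
The state is a dict: "time_s": time; "joints": joint angles; "dq": joint speeds; "effort": joint torques, N m; "tcp_pos": TCP position; "tcp_rot": TCP orientation; "contact_force": force on the tool from outside, world axes, zero at the start; "torque": the same for the moment, N m; "grip_width": finger opening in m.
Only numpy, scipy, OpenCV 4.12 (cv2) and the standard library are available. Lean on these libraries where they do the work, as an engineer would, in place of code of your own. Each camera call takes 0.05 s, during which the arm holds its last target. There are 200 camera calls.

TASK

Make the glass-rod cutting jig ready for the next cut with a fingertip only; pinch and lift nothing. First push the dial's upright peg counterclockwise until the line on the dial meets the line on the small brass marker on the scale, which runs the steel stop pin out to the wanted length. Then push the short glass rod gently along its groove until its far end rests against the stop pin, so gently that the pin and dial do not shift, and leave the marker and the things lying about as they are.

Things in the scene. Friction and masses are not known exactly. Their poses are not given: they have to be found in the camera images.
- jig: rod-cutting jig fixed to the bench: grey plate 215 x 100 mm (x -120 to +95 mm, top 14 mm high) with an aluminium V groove along its x axis (x -110 to +50 mm, y = 0, walls 29 mm high and 16 mm to either side) and a round dial housing of 53 mm radius at x = +100 mm, y = 0. Origin on the bench under the plate; its x axis points along the groove to the dial, z up. The parked scoring arm beside the groove (y = -31 mm) is 28 mm high.
- dial (a joint): angle of the dial (rad, 0 to 3.6), growing counterclockwise seen from above. Starts between 0.1 and 0.7. Flat aluminium disc of 40 mm radius on a vertical axis, top face 58 mm above the bench, with a black index line and, opposite to it, an upright black peg. Stays where it is left: it takes about 0.12 N m to turn (4 N at the peg), either way. A rack drives the stop pin out of the housing by 12 mm per rad, and a push of about 10 N on the pin would turn the dial back.
- dial_axis (a point): centre of the dial's top face, on its axis, 58 mm above the bench.
- dial_peg (a point): foot of the peg, on its centre line, 29 mm from the dial's axis; the peg is 13 mm thick and stands 28 mm above the dial's top face (to 86 mm above the bench). A small cap at the dial's centre is 6.5 mm high, 22 mm across.
- dial_mark (a point): outer end of the dial's index line, 41 mm from the axis, opposite to the peg.
- marker (a joint): dial angle (rad) at which the dial's line meets the marker's line; between 1.3 and 3.1. The marker is held by light friction and must not be shifted.
- marker_line (a point): inner end of the line on the brass marker (10 mm wide, 13 mm long, on the scale ring just outside the dial, its top 5 mm below the dial's top face), 41 mm from the dial's axis: dial_mark comes over it when the dial is set.
- stop: steel stop pin, 16 mm thick, that comes out of the dial housing along the groove, its axis 32 mm above the bench. Origin in the centre of its free end; axes as the jig's. Never to be pushed by hand.
- stop_face (a point): centre of the stop pin's flat free end, which looks to the jig's -x. Axes as the jig's.
- rod: solid glass rod, 16 mm thick and 80 mm long, about 40 g, lying in the V groove, its axis 32 mm above the bench, so that it stands out above the groove's walls by 11 mm. Origin at its middle; x along it, towards the stop. Slides easily; starts 28 to 63 mm short of where it must go.
- rod_near (a point): centre of the rod's near flat end, away from the stop, where it is pushed; at the start it lies between 10 mm outside the groove's open end and 2 mm inside it.
- rod_far (a point): centre of the rod's far flat end, towards the stop.
- bead_a: bystander: round glass bead 25 mm across, 8 mm high, lying on the jig's plate on the +y side of the groove.
- bead_b: bystander: round glass bead 27 mm across, 9 mm high, on the plate beside the other, nearer the dial.
- frit_jar: bystander: little screw-lid jar, 49 mm across, 56 mm high, on the bench to the right of the jig.
- marver: bystander: black graphite block 50 x 50 x 18 mm on the bench.
- tweezers: bystander: steel tweezers 125 mm long, on the bench to the right of the jig.
- carry_case: fixed obstacle: moulded grey-brown case, 204 x 180 mm, 121 mm high, its raised handle up to 190 mm; stands close to the right of the dial. Origin under its middle.
- carousel: fixed obstacle: round wire jar carousel, 250 mm across, 360 mm high, far right of the jig; the arm must go round or over it. Origin under its middle.

How it is judged:
By the outcome, as a careful person would: the job done as asked, in the order asked, and still so for the second after the job is handed in, with the robot touching nothing.
It also fails if it takes over 51 s, if anything falls off the work surface, if the arm or the gripper's body presses on something with over 40 N, if the wrist force passes 120 N, or if a joint passes its speed limit or range.

## Working session

There is one attempt and no reset: what is moved stays moved. The work goes in short steps, Python scripts to look and compute and a tool call to move; the robot and the scene stay as the last step left them, time stands still between calls to the robot, and variables do not carry over. Pictures are saved under pics/ and viewed, on a budget of 10 in all, crops included, one or two more only if the job needs it, and the job is handed in when it is done.

Besides the shell and the picture viewer there is one more tool, called in YAML: its name, and indented under it one key for each argument. apply_moves: Moves the arm, as the interface text tells. Its arguments: {"type":"object","properties":{"plan":{"type":"array"}},"required":["plan"]}

```bash
mkdir -p pics; cat > h.py <<'E'
import numpy as np, cv2
from scipy.spatial.transform import Rotation as Ro
from station import bot
def K(c): return np.array([[c['fx'],0,c['cx']],[0,c['fy'],c['cy']],[0,0,1.]])
def cast(c,uv,z):
    p=cv2.undistortPoints(np.array(uv,float).reshape(-1,1,2),K(c),np.array(c['dist'],float)).reshape(-1,2)
    R=np.array(c['R']);C=-R.T@np.array(c['t']);d=np.c_[p,np.ones(len(p))]@R
    return C+d*((z-C[2])/d[:,2])[:,None]
def proj(c,X):
    return cv2.projectPoints(np.array(X,float).reshape(-1,3),cv2.Rodrigues(np.array(c['R'],float))[0],np.array(c['t'],float),K(c),np.array(c['dist'],float))[0].reshape(-1,2)
def snap(n,f):
    im=bot.capture(n);cv2.imwrite('pics/'+f,im[:,:,::-1]);return im
E
python3 - <<'E'
from h import *
for n in ('top','side'):
    snap(n,n+'1.png');c=bot.calibration(n);R=np.array(c['R']);print(n,-R.T@np.array(c['t']),R[2],c['fx'])
print(bot.get_obs())
E
```

```text
top [0.35296573 0.05455376 1.13785463] [ 0.16207113 -0.00351376 -0.98677282] 616.5107790441093
side [-0.35813409 -0.40936057  0.82523777] [ 0.71233392  0.38269747 -0.58832222] 597.3864701717682
{'time_s': 0.1, 'joints': array([-1.36399281e+00,  2.76577461e-01,  1.50602432e+00, -4.54750250e-05,
        1.36067883e+00, -1.20991330e-01]), 'dq': array([-0.00031973, -0.00051742, -0.00278397, -0.00160737,  0.00176282,
        0.00058144]), 'effort': array([ 1.09724395e-03, -4.17700946e+01, -2.46404833e+01, -2.16784761e-04,
        5.81844521e-03, -1.81237265e-07]), 'tcp_pos': array([ 0.18501182, -0.54392658,  0.23049304]), 'tcp_rot': array([-3.09782735e+00, -5.12336699e-01,  1.83414029e-04]), 'contact_force': array([ 0.54307805, -0.44382152, -0.30833607]), 'torque': array([ 0.03503992, -0.01373631, -0.01341734]), 'grip_width': 0.08519023585511673}
```

View pics/top1.png

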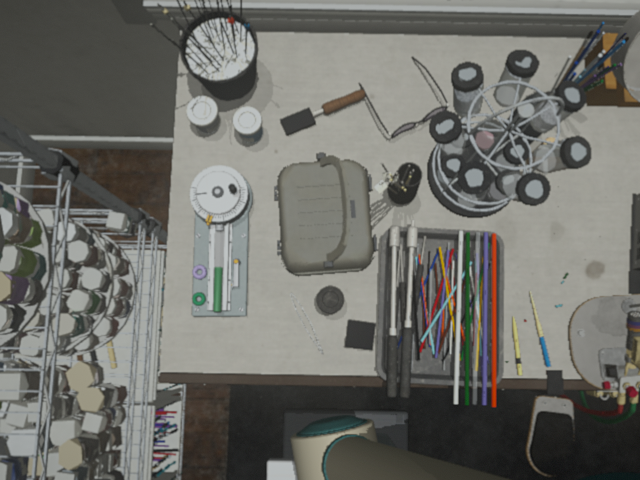

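View pics/side1.png

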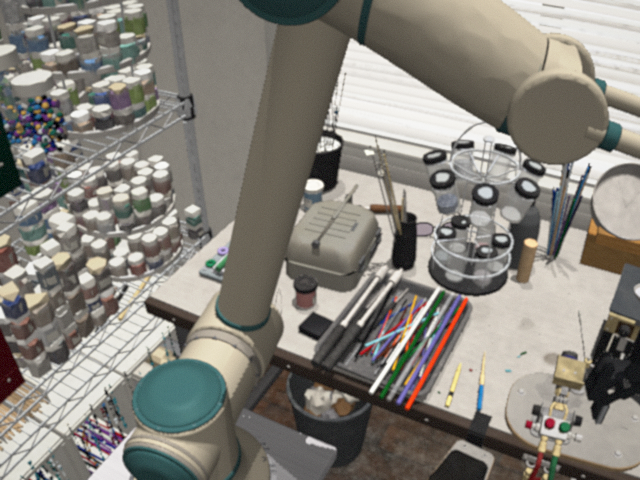

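Top view: the jig is at the left, dial near (220,194), peg at (232,187), brass marker at about (209,218), and green rod at (217,289). I'll enlarge the jig and measure.

```bash
python3 - <<'E'
from h import *
im=cv2.imread('pics/top1.png');c=bot.calibration('top')
cv2.imwrite('pics/crop1.png',cv2.resize(im[160:325,170:270],None,fx=4.8,fy=3.6*4/3*0+3.6,interpolation=cv2.INTER_CUBIC) if 0 else cv2.resize(im[160:325,170:270],None,fx=3.6,fy=3.6,interpolation=cv2.INTER_CUBIC))
print('dial',cast(c,[[220,194]],.058),'peg',cast(c,[[232,187]],.086),'mark',cast(c,[[209,218]],.053))
hsv=cv2.cvtColor(im,cv2.COLOR_BGR2HSV)
m=cv2.inRange(hsv,(45,100,40),(75,255,255));m[:, :205]=0;m[:,235:]=0;m[:255]=0;m[325:]=0
ys,xs=np.nonzero(m);r=cv2.minAreaRect(np.c_[xs,ys].astype(np.float32));print(r)
print(cast(c,[[xs[ys<ys.min()+3].mean(),ys.min()-.5],[xs[ys>ys.max()-3].mean(),ys.max()+.5]],.038))
# plate corners
print(cast(c,[[193,316],[245,316],[196,220],[247,220]],.014))
E
```

```text
dial [[0.6154692  0.25083594 0.058     ]] peg [[0.62163453 0.22529222 0.086     ]] mark [[0.57216572 0.26943983 0.053     ]]
((217.29708862304688, 289.0080261230469), (5.673603534698486, 42.14677047729492), 1.548157811164856)
[[0.4849195  0.25232973 0.038     ]
 [0.40811488 0.25035904 0.038     ]]
[[0.39866145 0.29738261 0.014     ]
 [0.40028338 0.20327559 0.014     ]
 [0.57583453 0.3011077  0.014     ]
 [0.57750511 0.20645209 0.014     ]]
```

View pics/crop1.png

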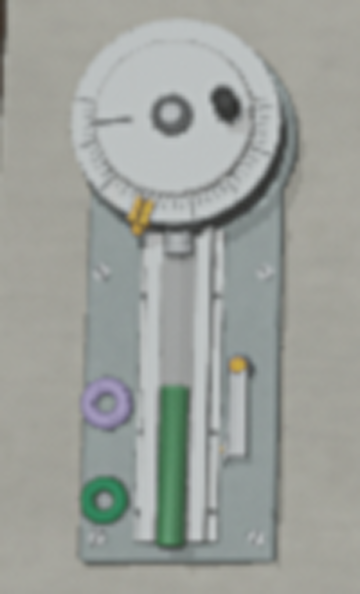

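Crop shows the dial's line pointing left (about +y of the jig), the peg at (226,104) on the right, the marker at (141,215), and the stop pin end at (180,250). The dial needs roughly 70° ccw. Next I fit the jig frame and check the wrist camera mounting.

```bash
python3 - <<'E'
from h import *
c=bot.calibration('top')
f=lambda u,v,z:cast(c,[[170+u/3.6,160+v/3.6]],z)[0]
ax=f(172,115,.0645);mk=f(141,213,.053);line=f(95,122,.058);line2=f(131,119,.058);peg=f(222,97,.086);rn=f(172,545,.035);rf=f(173,387,.038);st=f(180,257,.038)
for n in 'ax mk line line2 peg rn rf st'.split():print(n,eval(n).round(4))
hd=ax-f(178,562,.014);print('jig yaw',np.degrees(np.arctan2(hd[1],hd[0])))
for n,p in (('mk',mk),('line',line),('peg',peg)):print(n,np.degrees(np.arctan2(*(p-ax)[[1,0]])),np.linalg.norm((p-ax)[:2]))
print('case',cast(c,[[280,200],[342,190],[500,170]],.121))
o=bot.get_obs();T=Ro.from_rotvec(o['tcp_rot']).as_matrix();w=bot.calibration('wrist');R=np.array(w['R']);C=-R.T@np.array(w['t'])
print('cam in tool',T.T@(C-o['tcp_pos']),'look',T.T@R[2],'right',T.T@R[0],w['fx']);print(T)
E
```

```text
ax [0.6176 0.2538 0.0645]
mk [0.57  0.269 0.053]
line [0.6149 0.2932 0.058 ]
line2 [0.6168 0.2754 0.058 ]
peg [0.6217 0.2259 0.086 ]
rn [0.4067 0.2492 0.035 ]
rf [0.4849 0.2518 0.038 ]
st [0.5508 0.2513 0.038 ]
jig yaw 1.1229581631645864
mk 162.22770556284235 0.04993258490434146
line 93.8660132223972 0.03954203801754633
peg -81.5722530455595 0.02822033323876442
case [[ 0.59155739  0.13758922  0.121     ]
 [ 0.61081922  0.03304692  0.121     ]
 [ 0.65091594 -0.23652675  0.121     ]]
cam in tool [ 0.06675047 -0.00083195 -0.14374614] look [-2.63855734e-01 -5.38964675e-04  9.64562005e-01] right [1.64395368e-04 9.99999804e-01 6.03736439e-04] 343.97518915980083
[[ 9.46751573e-01  3.21964762e-01 -3.90120832e-04]
 [ 3.21964958e-01 -9.46750161e-01  1.64286335e-03]
 [ 1.59597146e-04 -1.68098870e-03 -9.99998574e-01]]
```

apply_moves:
  plan:
    - [1,0,0,-0.05,0,0,0]
    - [1,0.0276,-0.0385,0,0,0,0]
    - [1,0.0276,-0.0385,0,0,0,0]
    - [1,0.0276,-0.0385,0,0,0,0]
    - [1,0.0276,-0.0385,0,0,0,0]
    - [1,0.0276,-0.0385,0,0,0,0]
    - [1,0.0276,-0.0385,0,0,0,0]
    - [1,0.0276,-0.0385,0,0,0,0]

```text
time_s: 0.9
tcp_pos: [0.282, -0.2238, 0.2792]
tcp_rot: [-3.095, -0.494, -0.001]
contact_force: [2.0, -0.3, -0.1]
grip_width: 0.0
```

apply_moves:
  plan:
    - [1,0.0276,-0.0385,0,0,0,0]
    - [1,0.0276,-0.0385,0,0,0,0]
    - [1,0.0276,-0.0385,0,0,0,0]
    - [1,0.0276,-0.0385,0,0,0,0]
    - [1,0.0276,-0.0385,0,0,0,0]
    - [1,0,0,0,0,0,0]
    - [1,0,0,0,0,0,0]

```text
time_s: 1.6
tcp_pos: [0.3527, 0.0188, 0.2801]
tcp_rot: [-3.09, -0.511, -0.005]
contact_force: [0.1, -0.5, -0.5]
grip_width: -0.0003
```

apply_moves:
  plan:
    - [1,0.0393,-0.017,0,0,0,0]
    - [1,0.0393,-0.017,0,0,0,0]
    - [1,0.0393,-0.017,0,0,0,0]
    - [1,0.0393,-0.017,0,0,0,0]
    - [1,0.0393,-0.017,0,0,0,0]
    - [1,0.0393,-0.017,0,0,0,0]
    - [1,0.0393,-0.017,0,0,0,0]
    - [1,0,0,0,0,0,0]

```text
time_s: 2.4
tcp_pos: [0.5867, 0.2072, 0.2775]
tcp_rot: [-3.104, -0.47, 0.002]
contact_force: [-0.7, -0.6, -0.8]
grip_width: -0.0001
```

apply_moves:
  plan:
    - [1,0,0,0.03,0,0,4.3]
    - [1,0,0,0.03,0,0,4.3]
    - [1,0,0,0.03,0,0,4.2]
    - [1,0,0,0.02,0,0,0]
    - [1,0,0,0,0,0,0]
    - [1,0,0,0,0,0,0]

```text
time_s: 3.0
tcp_pos: [0.5894, 0.1905, 0.1626]
tcp_rot: [3.137, 0.078, -0.009]
contact_force: [-0.1, 0.0, 1.3]
grip_width: -0.0004
```

```bash
python3 - <<'E'
from h import *
o=bot.get_obs();T=Ro.from_rotvec(o['tcp_rot']).as_matrix();print(o['tcp_pos'],T.round(3),o['joints'])
import pickle;pickle.dump(bot.calibration('wrist'),open('w2.pkl','wb'));snap('wrist','w2.png')
E
```

```text
[0.58940717 0.19054294 0.16262277] [[ 0.999  0.05  -0.006]
 [ 0.05  -0.999 -0.003]
 [-0.006  0.003 -1.   ]] [ 0.20172676  0.38860053  1.50913584 -0.00235681  1.25031406  1.72343515]
```

View pics/w2.png

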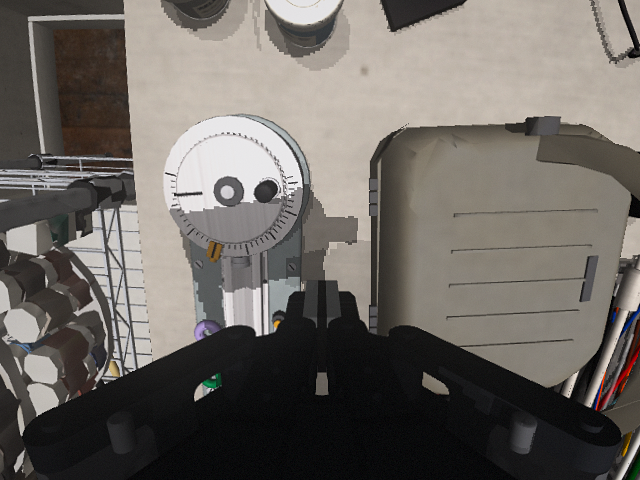

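Wrist view: cap at (229,192), peg top at (268,188), line end at (177,194), marker at (215,252), closed fist at (322,290), dial clear of it.

```bash
python3 - <<'E'
from h import *
import pickle
c=pickle.load(open('w2.pkl','rb'));im=cv2.imread('pics/w2.png')
hsv=cv2.cvtColor(im,cv2.COLOR_BGR2HSV)
m=cv2.inRange(hsv,(8,110,80),(25,255,255));m[:235]=0;m[270:]=0;m[:,:200]=0;m[:,235:]=0
ys,xs=np.nonzero(m);print('brass',len(xs),xs.min(),xs.max(),ys.min(),ys.max())
ax=cast(c,[[229,192]],.0645)[0];mk=cast(c,[[xs.mean(),ys.mean()]],.053)[0]
line=cast(c,[[177,194],[202,193.3]],.058);peg=cast(c,[[268,187]],.086)[0]
for n,p in (('mk',mk),('line',line[0]),('l2',line[1]),('peg',peg)):print(n,p,np.degrees(np.arctan2(*(p-ax)[[1,0]])),np.linalg.norm((p-ax)[:2]))
print(ax)
s=cv2.resize(im[110:260,155:315],None,fx=5,fy=5*0+4,interpolation=cv2.INTER_CUBIC) 
cv2.imwrite('pics/w2c.png',s)
E
```

```text
brass 188 206 221 241 261
mk [0.57308908 0.27403785 0.053     ] 161.60239344852565 0.05075176436779878
line [0.61717252 0.29804574 0.058     ] 95.81232766599682 0.04023245974595991
l2 [0.61847631 0.27951413 0.058     ] 97.3448899408291 0.021671843380328317
peg [0.62874335 0.22736116 0.086     ] -76.26009900592854 0.03156214255804621
[0.62124688 0.25802012 0.0645    ]
```

apply_moves:
  plan:
    - [1,-0.002,-0.034,0.02,0,0,0]
    - [1,0,0,0.04,0,0,-2]
    - [1,0,0,0.02,0,0,0]
    - [1,0,0,0,0,0,0]

```text
time_s: 3.45
tcp_pos: [0.5919, 0.2231, 0.0891]
tcp_rot: [3.138, 0.129, 0.016]
contact_force: [-0.1, 0.4, -0.2]
grip_width: 0.0005
```

```bash
python3 - <<'E'
from h import *
o=bot.get_obs();T=Ro.from_rotvec(o['tcp_rot']).as_matrix();print(o['tcp_pos'],T.round(3),o['contact_force'])
import pickle;pickle.dump(bot.calibration('wrist'),open('w3.pkl','wb'));snap('wrist','w3.png')
E
```

```text
[0.59192977 0.22310351 0.08910014] [[ 0.997  0.082  0.01 ]
 [ 0.082 -0.997 -0.   ]
 [ 0.01   0.001 -1.   ]] [-0.09664516  0.35941911 -0.16779977]
```

View pics/w3.png

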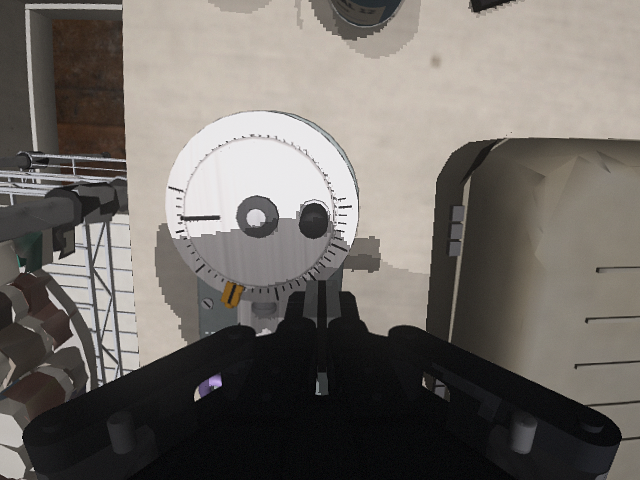

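Wrist view: peg top at (314,218) straight ahead of the fist tip (322,290); cap (258,216), line end (181,217), marker (233,294). Measure again, then lower.

```bash
cat > ang.py <<'E'
from h import *
def ang(c,cap,ptsline,mkpts,peg=None):
    ax=cast(c,[cap],.0645)[0];a=lambda p:np.degrees(np.arctan2(*(p-ax)[[1,0]]))
    L=cast(c,ptsline,.058);M=cast(c,mkpts,.053)
    d=L[0]-L[1];dm=M[-1]-M[0]
    print('axis',ax.round(4),'line',[round(a(p),1) for p in L],'dir',np.degrees(np.arctan2(d[1],d[0])).round(1),'marker',[round(a(p),1) for p in M],'r',np.linalg.norm((L-ax)[:,:2],axis=1).round(4),np.linalg.norm((M-ax)[:,:2],axis=1).round(4))
    if peg is not None:
        P=cast(c,[peg],.086)[0];print('peg',P.round(4),a(P))
E
python3 - <<'E'
from ang import *
import pickle
c=pickle.load(open('w3.pkl','rb'))
im=cv2.imread('pics/w3.png');hsv=cv2.cvtColor(im,cv2.COLOR_BGR2HSV)
m=cv2.inRange(hsv,(8,110,60),(28,255,255));m[:275]=0;m[312:]=0;m[:,:215]=0;m[:,250:]=0
ys,xs=np.nonzero(m);print(xs.min(),xs.max(),ys.min(),ys.max())
ang(c,[258,216.5],[[181,217.5],[218,217.5]],[[xs.mean(),ys.mean()]],[314,217])
E
```

```text
221 242 281 307
axis [0.6222 0.2583 0.0645] line [np.float64(97.0), np.float64(99.1)] dir 94.5 marker [np.float64(162.2)] r [0.0419 0.0223] [0.0511]
peg [0.6283 0.2303 0.086 ] -77.61597741337883
```

apply_moves:
  plan:
    - [1,0,0,0.017,0,0,0]
    - [1,0,0,0,0,0,0]
    - [1,0,0,0,0,0,0]

```text
time_s: 3.8
tcp_pos: [0.5976, 0.2231, 0.0801]
tcp_rot: [-3.137, -0.127, -0.036]
contact_force: [-0.6, 0.0, -0.0]
grip_width: -0.0002
```

apply_moves:
  plan:
    - [1,0,0,0,0,0,0]
    - [1,0,0,0,0,0,0]

```text
time_s: 4.0
tcp_pos: [0.5994, 0.2232, 0.0835]
tcp_rot: [-3.136, -0.126, -0.044]
contact_force: [0.5, -0.2, 0.6]
grip_width: -0.0002
```

```bash
python3 - <<'E'
from h import *
for i in range(2):
    o=bot.get_obs();T=Ro.from_rotvec(o['tcp_rot']).as_matrix();print(o['tcp_pos'],T.round(3)[:,[0,2]].T,o['dq'].round(3))
E
```

```text
[0.59940156 0.22319526 0.08353716] [[ 0.996  0.08   0.028]
 [ 0.028  0.004 -1.   ]] [-0.003 -0.011 -0.012  0.001  0.007 -0.   ]
[0.59940156 0.22319526 0.08353716] [[ 0.996  0.08   0.028]
 [ 0.028  0.004 -1.   ]] [-0.003 -0.011 -0.012  0.001  0.007 -0.   ]
```

apply_moves:
  plan:
    - [1,-0.006,0,0.008,0,-1.6,0]
    - [1,0,0,0.006,0,0,0]
    - [1,0,0,0.002,0,0,0]

```text
time_s: 4.3
tcp_pos: [0.5942, 0.223, 0.0682]
tcp_rot: [-3.137, -0.126, -0.002]
contact_force: [-0.5, 0.0, -0.1]
grip_width: -0.0001
```

apply_moves:
  plan:
    - [1,0,0,0,0,0,0]

```text
time_s: 4.4
tcp_pos: [0.5937, 0.2229, 0.0673]
tcp_rot: [-3.137, -0.126, 0.001]
contact_force: [0.2, -0.8, -0.9]
grip_width: 0.0
```

apply_moves:
  plan:
    - [1,0.005,0,0,0,0,0]
    - [1,0.005,0,0,0,0,0]
    - [1,0.0022,0.0012,0,0,0,-4]
    - [1,0.0022,0.0012,0,0,0,-4]
    - [1,0.0022,0.0012,0,0,0,-4]
    - [1,0.0022,0.0012,0,0,0,-4]

```text
time_s: 5.0
tcp_pos: [0.6113, 0.2205, 0.0666]
tcp_rot: [-3.085, -0.578, 0.015]
contact_force: [-3.9, -1.2, 2.7]
grip_width: 0.0001
```

```bash
cat > st.py <<'E'
from h import *
A=np.array([.620,.256])
o=bot.get_obs();T=Ro.from_rotvec(o['tcp_rot']).as_matrix();p=o['tcp_pos'][:2]-A;u=T[:2,0]/np.linalg.norm(T[:2,0]);l=np.array([-u[1],u[0]])
print('tcp',o['tcp_pos'].round(4),'head',np.degrees(np.arctan2(u[1],u[0])).round(1),'zax',T[:,2].round(3),'rel u,l',(p@u).round(4),(p@l).round(4),'F',o['contact_force'].round(1),'face-contact peg ang',np.degrees(np.arctan2(u[1],u[0])-np.arccos(0)+np.arcsin((p@u+.0175)/.029)).round(1),'t',o['time_s'])
E
python3 st.py
```

```text
tcp [0.6113 0.2205 0.0666] head 21.2 zax [-0.01   0.001 -1.   ] rel u,l -0.0209 -0.0299 F [-3.9 -1.2  2.7] face-contact peg ang -75.6 t 5.0
```

apply_moves:
  plan:
    - [1,0.0036,0.0014,-0.0005,0,0,-4]
    - [1,0.0036,0.0014,0,0,0,-4]
    - [1,0.0036,0.0014,0,0,0,-4]
    - [1,0.0036,0.0014,0,0,0,-4]
    - [1,0.0036,0.0014,0,0,0,-4]

```text
time_s: 5.5
tcp_pos: [0.6225, 0.2185, 0.0666]
tcp_rot: [-2.929, -1.13, 0.052]
contact_force: [-4.3, -2.1, 3.8]
grip_width: 0.0005
```

```bash
python3 st.py
```

```text
tcp [0.6225 0.2185 0.0666] head 42.2 zax [-0.032 -0.01  -0.999] rel u,l -0.0234 -0.0294 F [-4.3 -2.1  3.8] face-contact peg ang -59.5 t 5.5
```

apply_moves:
  plan:
    - [1,0.006,0.0012,0,0,0.9,-3]
    - [1,0.006,0.0012,0,0,0.9,-3]
    - [1,0.006,0.0012,0,0,0.3,-3]

```text
time_s: 5.8
tcp_pos: [0.6349, 0.2226, 0.0663]
tcp_rot: [-2.817, -1.365, 0.018]
contact_force: [-3.6, -4.4, 2.4]
grip_width: -0.0002
```

```bash
python3 st.py
```

```text
tcp [0.6349 0.2226 0.0663] head 51.7 zax [-0.015  0.005 -1.   ] rel u,l -0.017 -0.0324 F [-3.6 -4.4  2.4] face-contact peg ang -37.3 t 5.8
```

apply_moves:
  plan:
    - [1,0.0035,0.0015,0,0,0.3,-5]
    - [1,0.0035,0.0012,0,0,0,-5]

```text
time_s: 6.0
tcp_pos: [0.6393, 0.2238, 0.0662]
tcp_rot: [-2.68, -1.614, 0.021]
contact_force: [-1.2, -2.6, 2.1]
grip_width: 0.0001
```

```bash
python3 st.py; python3 - <<'E'
from h import *
import pickle;pickle.dump(bot.calibration('wrist'),open('w4.pkl','wb'));snap('wrist','w4.png')
E
```

```text
tcp [0.6393 0.2238 0.0662] head 62.1 zax [-0.018  0.004 -1.   ] rel u,l -0.0194 -0.0321 F [-1.2 -2.6  2.1] face-contact peg ang -31.7 t 6.0
```

View pics/w4.png

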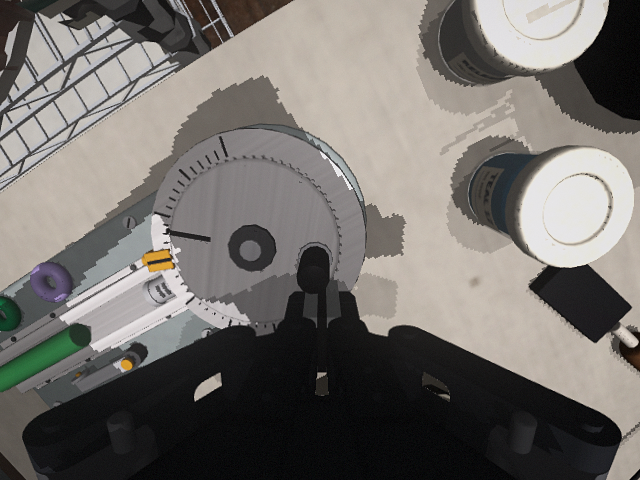

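Wrist view: line runs (171,233)–(210,239), cap (252,248), marker around (158,261), peg (314,268) touching the fist. Roughly 20° remain.

```bash
cat > mk.py <<'E'
from ang import *
import pickle,sys
# usage: mk.py w4 capx capy u0 v0 u1 v1  bx0 bx1 by0 by1
n=sys.argv[1];a=[float(x) for x in sys.argv[2:]]
c=pickle.load(open(n+'.pkl','rb'));im=cv2.imread(f'pics/{n}.png');hsv=cv2.cvtColor(im,cv2.COLOR_BGR2HSV)
m=cv2.inRange(hsv,(8,110,60),(28,255,255));k=np.zeros_like(m);b=[int(x) for x in a[6:]];k[b[2]:b[3],b[0]:b[1]]=1;m*=k
ys,xs=np.nonzero(m);print('brass',xs.min(),xs.max(),ys.min(),ys.max(),len(xs))
ang(c,a[:2],[a[2:4],a[4:6]],[[xs.mean(),ys.mean()]])
E
python3 mk.py w4 252 248 171 233 210 239 135 180 240 280
```

```text
brass 142 173 249 271 477
axis [0.6227 0.2597 0.0645] line [np.float64(144.8), np.float64(146.0)] dir 143.4 marker [np.float64(163.3)] r [0.0395 0.0211] [0.0512]
```

apply_moves:
  plan:
    - [1,0.0045,0.001,0,0,0.4,-2]
    - [1,0.0045,0.001,0,0,0.4,-2]
    - [1,0.003,0.001,0,0,0,-2]

```text
time_s: 6.35
tcp_pos: [0.6459, 0.2294, 0.066]
tcp_rot: [-2.585, -1.752, 0.015]
contact_force: [-2.9, -3.6, 1.6]
grip_width: 0.0001
```

```bash
python3 st.py
```

```text
tcp [0.6459 0.2294 0.066 ] head 68.3 zax [-0.018  0.01  -1.   ] rel u,l -0.0151 -0.0339 F [-2.9 -3.6  1.6] face-contact peg ang -17.0 t 6.35
```

```bash
python3 - <<'E'
from h import *
import pickle;pickle.dump(bot.calibration('wrist'),open('w5.pkl','wb'));im=snap('wrist','w5.png')
cv2.imwrite('pics/w5c.png',cv2.resize(im[180:310,110:300,::-1],None,fx=4,fy=4,interpolation=cv2.INTER_CUBIC))
E
```

```text
(no output)
```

View pics/w5c.png

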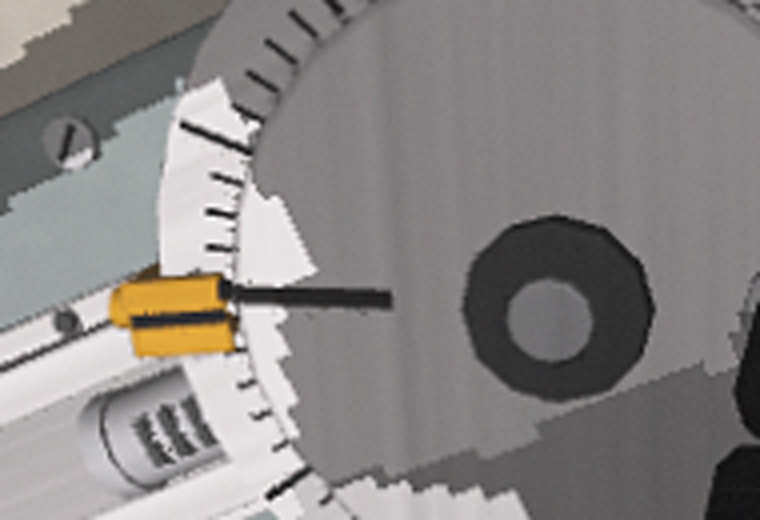

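The dial's line runs (222,291)–(390,299) in the crop, just short of the marker's line, (235,316)–(133,321).

```bash
python3 - <<'E'
from ang import *
import pickle
c=pickle.load(open('w5.pkl','rb'));f=lambda *q:[[110+(x-1.5)/4,180+(y-1.5)/4] for x,y in q]
ang(c,f((558,307))[0],f((222,291),(390,299)),f((235,316),(133,321)))
# cap top centre at .0645: lighter disc centre too
ang(c,f((552,320))[0],f((222,291),(390,299)),f((235,316),(133,321)))
E
```

```text
axis [0.6228 0.2602 0.0645] line [np.float64(158.9), np.float64(161.7)] dir 156.0 marker [np.float64(165.2), np.float64(164.4)] r [0.0418 0.0215] [0.0434 0.0566]
axis [0.6215 0.2591 0.0645] line [np.float64(156.8), np.float64(157.6)] dir 156.0 marker [np.float64(163.3), np.float64(162.9)] r [0.041  0.0207] [0.0425 0.0557]
```

apply_moves:
  plan:
    - [1,0.0025,0.0006,0,0,0.3,-2]
    - [1,0.0015,0.0004,0,0,0,-1]

```text
time_s: 6.6
tcp_pos: [0.6478, 0.2312, 0.0659]
tcp_rot: [-2.537, -1.818, 0.013]
contact_force: [-2.6, -2.9, 2.8]
grip_width: -0.0001
```

```bash
python3 st.py
```

```text
tcp [0.6478 0.2312 0.0659] head 71.3 zax [-0.019  0.012 -1.   ] rel u,l -0.0145 -0.0343 F [-2.6 -2.9  2.8] face-contact peg ang -12.9 t 6.6
```

```bash
cat > auto.py <<'E'
from h import *
import pickle,sys
def meas(im,c,A=(.6215,.2591)):
    A=np.array(A);g=im.max(2);h=cv2.cvtColor(im,cv2.COLOR_BGR2HSV)
    v,u=np.mgrid[0:480,0:640];uv=np.c_[u.ravel(),v.ravel()]
    def pol(z):
        d=cast(c,uv,z)[:,:2]-A;return np.hypot(*d.T),np.degrees(np.arctan2(d[:,1],d[:,0]))
    r,a=pol(.058);s=(g.ravel()<75)&(r>.022)&(r<.0395)&(a>130)&(a<180)
    r2,a2=pol(.053);b=(r2>.044)&(r2<.054)&(a2>150)&(a2<176);br=b&(cv2.inRange(h,(8,110,60),(28,255,255)).ravel()>0)
    mid=np.median(a2[br]);ml=b&(g.ravel()<75)&(abs(a2-mid)<3)
    out=s.sum(),np.mean(a[s]).round(2),np.polyfit(r[s],a[s],1).round(1),'brass',(a2[br].min()+a2[br].max())/2,'mline',ml.sum(),a2[ml].mean()
    return out
if __name__=='__main__':
    n=sys.argv[1];import os
    if not os.path.exists(n+'.pkl'):
        pickle.dump(bot.calibration('wrist'),open(n+'.pkl','wb'));snap('wrist',n+'.png')
    print(meas(cv2.imread(f'pics/{n}.png'),pickle.load(open(n+'.pkl','rb'))))
E
python3 auto.py w5; python3 auto.py w6
```

```text
(np.int64(159), np.float64(157.33), array([ -3. , 157.4]), 'brass', np.float64(162.29810753339052), 'mline', np.int64(45), np.float64(162.9400395758183))
(np.int64(141), np.float64(161.45), array([-36.6, 162.6]), 'brass', np.float64(162.1150122101792), 'mline', np.int64(48), np.float64(162.89122432195424))
```

apply_moves:
  plan:
    - [1,0.0014,0.0003,0,0,0,-0.5]

```text
time_s: 6.75
tcp_pos: [0.6484, 0.2322, 0.0659]
tcp_rot: [-2.529, -1.829, 0.014]
contact_force: [-2.6, -3.3, 2.0]
grip_width: -0.0001
```

```bash
python3 st.py;python3 auto.py w7
```

```text
tcp [0.6484 0.2322 0.0659] head 71.7 zax [-0.019  0.011 -1.   ] rel u,l -0.0137 -0.0344 F [-2.6 -3.3  2. ] face-contact peg ang -10.8 t 6.75
(np.int64(144), np.float64(163.55), array([-36.4, 164.7]), 'brass', np.float64(162.22091840498447), 'mline', np.int64(59), np.float64(162.89965913657662))
```

apply_moves:
  plan:
    - [1,-0.01,0,0,0,0,0]
    - [1,-0.01,0,0,0,0,0]
    - [1,0,0,-0.02,0,0,0]
    - [1,0,0,-0.03,0,0,0]
    - [1,0,0,0,0,0,0]
    - [1,0,0,0,0,0,0]

```text
time_s: 7.4
tcp_pos: [0.645, 0.2128, 0.1159]
tcp_rot: [-2.531, -1.823, -0.0]
contact_force: [-0.2, -0.0, 0.1]
grip_width: -0.0002
```

```bash
python3 st.py;python3 auto.py w8; python3 - <<'E'
import cv2,pickle
from h import *
im=cv2.imread('pics/w8.png');c=pickle.load(open('w8.pkl','rb'));u,v=proj(c,[.6,.265,.055])[0].astype(int);print(u,v)
v=max(v,60);u=max(u,90)
cv2.imwrite('pics/w8c.png',cv2.resize(im[v-60:v+60,u-90:u+90],None,fx=4.4,fy=4.4,interpolation=cv2.INTER_CUBIC))
E
```

```text
tcp [0.645  0.2128 0.1159] head 71.5 zax [-0.013  0.018 -1.   ] rel u,l -0.0331 -0.0374 F [-0.2 -0.   0.1] face-contact peg ang -50.9 t 7.4
(np.int64(91), np.float64(163.9), array([ 46.7, 162.5]), 'brass', np.float64(162.88456255997795), 'mline', np.int64(23), np.float64(162.81900732584174))
226 203
```

View pics/w8c.png

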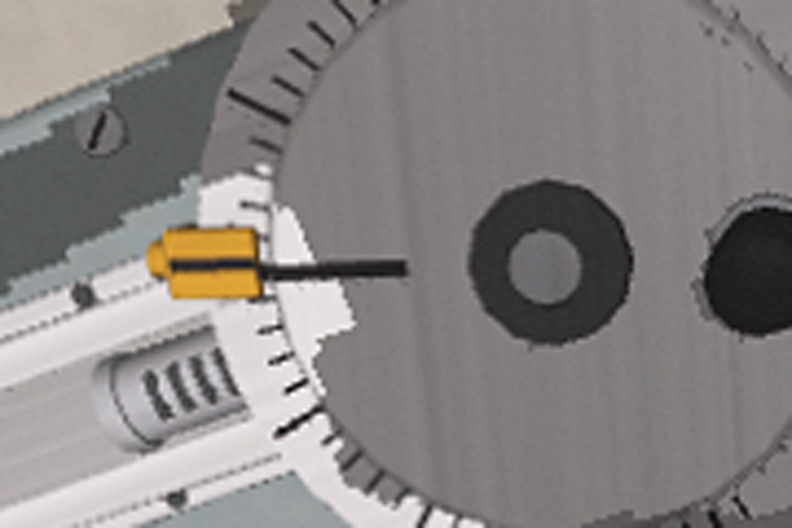

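The lines nearly meet, but the 5 mm height difference causes parallax, so I look from right over the line.

apply_moves:
  plan:
    - [1,-0.016,-0.0237,0,0,0,0]
    - [1,-0.016,-0.0237,0.005,0,-1,0]
    - [1,0,0,0.003,0,0,0]
    - [1,0,0,0,0,0,0]

```text
time_s: 7.85
tcp_pos: [0.5879, 0.1969, 0.1043]
tcp_rot: [-2.539, -1.827, 0.023]
contact_force: [-0.2, 0.5, 0.2]
grip_width: -0.0001
```

```bash
python3 st.py;python3 auto.py w9; python3 - <<'E'
import cv2,pickle
from h import *
im=cv2.imread('pics/w9.png');c=pickle.load(open('w9.pkl','rb'));u,v=proj(c,[.59,.265,.055])[0].astype(int);print(u,v)
R=np.array(c['R']);print(-R.T@np.array(c['t']))
v=max(v,50);u=max(u,70)
print('crop origin',u-70,v-50)
cv2.imwrite('pics/w9c.png',cv2.resize(im[v-50:v+50,u-70:u+70],None,fx=5,fy=5,interpolation=cv2.INTER_CUBIC))
E
```

```text
tcp [0.5879 0.1969 0.1043] head 71.5 zax [-0.02   0.002 -1.   ] rel u,l -0.0662 0.0116 F [-0.2  0.5  0.2] face-contact peg ang nan t 7.85
(np.int64(119), np.float64(163.57), array([ 21.3, 162.9]), 'brass', np.float64(162.69525358159214), 'mline', np.int64(55), np.float64(162.603079144252))
288 150
[0.61189858 0.26048553 0.24766186]
crop origin 218 100st.py:4: RuntimeWarning: invalid value encountered in arcsin
  print('tcp',o['tcp_pos'].round(4),'head',np.degrees(np.arctan2(u[1],u[0])).round(1),'zax',T[:,2].round(3),'rel u,l',(p@u).round(4),(p@l).round(4),'F',o['contact_force'].round(1),'face-contact peg ang',np.degrees(np.arctan2(u[1],u[0])-np.arccos(0)+np.arcsin((p@u+.0175)/.029)).round(1),'t',o['time_s'])
```

View pics/w9c.png

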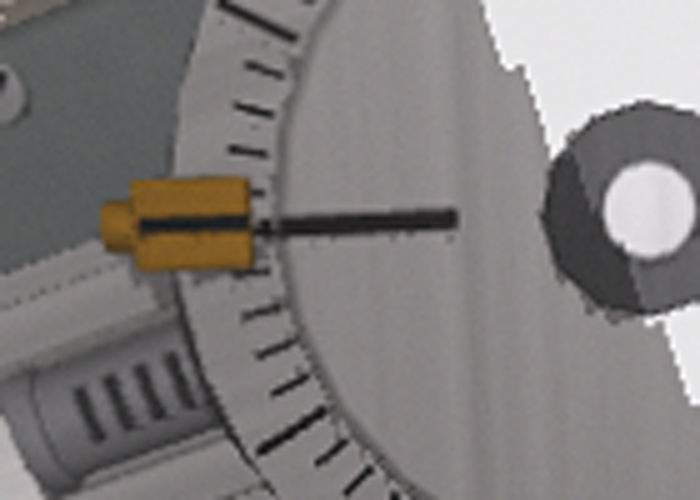

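The dial's line runs into the marker's line: they are about 0.7° apart, half a line width, past it. I accept that, as a correction risks more than it gains. Now the rod.

apply_moves:
  plan:
    - [1,-0.003,-0.037,-0.01,0,0,0]
    - [1,-0.003,-0.037,-0.01,0,0,0]
    - [1,-0.003,-0.037,0,0,0,0]
    - [1,-0.003,-0.037,0,0,0,0]
    - [1,-0.003,-0.037,0,0,0,0]
    - [1,-0.003,-0.037,0,0,0,0]
    - [1,0,0,0,0,0,7.5]
    - [1,0,0,0,0,0,7.5]

```text
time_s: 8.7
tcp_pos: [0.3741, 0.2551, 0.1271]
tcp_rot: [-2.766, -1.464, 0.012]
contact_force: [-0.1, -0.0, 0.5]
grip_width: 0.0001
```

apply_moves:
  plan:
    - [1,0,0,0,0,0,8]
    - [1,0,0,0,0,0,8]
    - [1,0,0,0,0,0,8]
    - [1,0,0,0,0,0,8]
    - [1,0,0,0,0,0,8]
    - [1,0,0,0,0,0,8]
    - [1,0,0,0,0,0,6]
    - [1,0,0,0,0,0,0]

```text
time_s: 9.5
tcp_pos: [0.3829, 0.2602, 0.1281]
tcp_rot: [-3.128, 0.015, 0.007]
contact_force: [-0.3, 0.2, 0.5]
grip_width: 0.0003
```

```bash
python3 st.py 2>/dev/null
```

```text
tcp [0.3829 0.2602 0.1281] head -0.5 zax [-0.004  0.013 -1.   ] rel u,l -0.2371 0.002 F [-0.3  0.2  0.5] face-contact peg ang nan t 9.5
```

apply_moves:
  plan:
    - [1,-0.01,0.0075,0.02,-0.7,0,-1.5]
    - [1,0,0,0.02,0,0,0]
    - [1,0,0,0,0,0,0]

```text
time_s: 9.8
tcp_pos: [0.3762, 0.2546, 0.088]
tcp_rot: [-3.138, -0.038, -0.001]
contact_force: [-0.8, -0.1, 0.1]
grip_width: 0.0004
```

```bash
python3 st.py 2>/dev/null; python3 - <<'E'
from h import *
import pickle;c=bot.calibration('wrist');pickle.dump(c,open('w10.pkl','wb'));im=snap('wrist','w10.png')[:,:,::-1]
h=cv2.cvtColor(im,cv2.COLOR_BGR2HSV);m=cv2.inRange(h,(45,90,30),(75,255,255))
n,l,s,ce=cv2.connectedComponentsWithStats(m)
for i in range(1,n):
    if s[i,4]>200: 
        ys,xs=np.nonzero(l==i);print(s[i]);t,b=ys.min(),ys.max()
        print(cast(c,[[xs[ys<t+3].mean(),t-.5]],.040),cast(c,[[xs[ys>b-3].mean(),b+.5]],.040))
E
```

```text
tcp [0.3762 0.2546 0.088 ] head 1.4 zax [ 0.001  0.003 -1.   ] rel u,l -0.2438 0.0046 F [-0.8 -0.1  0.1] face-contact peg ang nan t 9.8
[ 311   57   28  152 4044]
[[0.4879893  0.25660027 0.04      ]] [[0.4088829  0.25524015 0.04      ]]
[ 244  144   41   41 1128]
[[0.44367675 0.28878674 0.04      ]] [[0.42157976 0.2884085  0.04      ]]
```

View pics/w10.png

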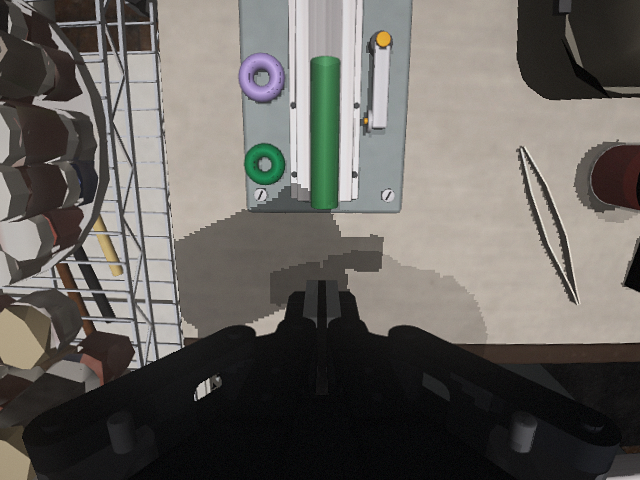

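Wrist view: rod from (324,57) to (323,208), in line with the fist (322,285); the way down is clear.

apply_moves:
  plan:
    - [1,0,0,0.03,0,0,0]
    - [1,0,0,0.02,0,0,0]
    - [1,0,0,0.003,0,0,0]
    - [1,0,0,0,0,0,0]

```text
time_s: 10.25
tcp_pos: [0.3825, 0.2579, 0.0387]
tcp_rot: [-3.133, -0.044, -0.018]
contact_force: [0.9, -0.1, -0.4]
grip_width: 0.0002
```

```bash
python3 st.py 2>/dev/null
```

```text
tcp [0.3825 0.2579 0.0387] head 1.6 zax [ 0.011  0.009 -1.   ] rel u,l -0.2373 0.0085 F [ 0.9 -0.1 -0.4] face-contact peg ang nan t 10.25
```

apply_moves:
  plan:
    - [1,-0.003,0.003,0.003,-0.5,-0.6,0]
    - [1,0,0,0.002,0,0,0]
    - [1,0,0,0,0,0,0]

```text
time_s: 10.55
tcp_pos: [0.3818, 0.2557, 0.036]
tcp_rot: [-3.14, -0.045, -0.008]
contact_force: [0.4, -0.4, -0.1]
grip_width: -0.0003
```

```bash
python3 st.py 2>/dev/null
```

```text
tcp [0.3818 0.2557 0.036 ] head 1.7 zax [ 0.005  0.001 -1.   ] rel u,l -0.2381 0.0065 F [ 0.4 -0.4 -0.1] face-contact peg ang nan t 10.55
```

apply_moves:
  plan:
    - [1,0.003,0,0.003,0,-0.2,0]
    - [1,0.003,0,0,0,0,0]
    - [1,0.003,0,0,0,0,0]
    - [1,0.003,0,0,0,0,0]

```text
time_s: 10.95
tcp_pos: [0.3953, 0.2564, 0.034]
tcp_rot: [-3.139, -0.046, -0.005]
contact_force: [-0.2, -0.5, -0.9]
grip_width: -0.0002
```

```bash
python3 st.py 2>/dev/null
```

```text
tcp [0.3953 0.2564 0.034 ] head 1.7 zax [ 0.003  0.002 -1.   ] rel u,l -0.2246 0.007 F [-0.2 -0.5 -0.9] face-contact peg ang nan t 10.95
```

apply_moves:
  plan:
    - [1,0.003,0,0,0,0,0]
    - [1,0.003,0,0.0005,0,0,0]
    - [1,0.003,0,0,0,0,0]
    - [1,0.003,0,0,0,0,0]
    - [1,0.003,0,0,0,0,0]
    - [1,0.002,0,0,0,0,0]

```text
time_s: 11.55
tcp_pos: [0.4132, 0.2567, 0.0332]
tcp_rot: [-3.14, -0.045, -0.002]
contact_force: [-0.2, 1.4, -0.3]
grip_width: -0.0004
```

```bash
python3 st.py 2>/dev/null; python3 - <<'E'
from h import *
import pickle;c=bot.calibration('wrist');pickle.dump(c,open('w11.pkl','wb'));im=snap('wrist','w11.png')[:,:,::-1]
cv2.imwrite('pics/w11c.png',cv2.resize(im[0:250,200:450],None,fx=2.4,fy=2.4))
E
```

```text
tcp [0.4132 0.2567 0.0332] head 1.7 zax [ 0.001  0.001 -1.   ] rel u,l -0.2067 0.0066 F [-0.2  1.4 -0.3] face-contact peg ang nan t 11.55
```

View pics/w11c.png

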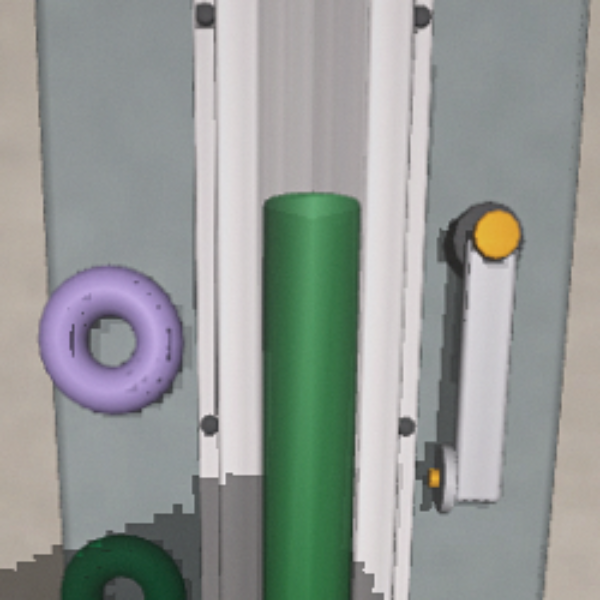

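Rod is sliding straight in the groove, far end at crop (312,195); the stop is still out of view ahead. Estimate the gap.

```bash
python3 - <<'E'
from h import *
import pickle
c=pickle.load(open('w9.pkl','rb'));print('pin',cast(c,[[218+25/5,100+420/5]],.036))
c=pickle.load(open('w8.pkl','rb'));print('pin',cast(c,[[226-90+110/4.4,203-60+410/4.4]],.036))
c=pickle.load(open('w11.pkl','rb'));print('rod far',cast(c,[[330,81]],.040),cast(c,[[330,78]],.036))
E
```

```text
pin [[0.54269372 0.25954697 0.036     ]]
pin [[0.54146079 0.25770372 0.036     ]]
rod far [[0.50359231 0.2570342  0.04      ]] [[0.50537909 0.25700601 0.036     ]]
```

apply_moves:
  plan:
    - [1,0.003,0,0,0,0,0]
    - [1,0.003,0,0,0,0,0]
    - [1,0.003,0,0,0,0,0]
    - [1,0.003,0,0,0,0,0]
    - [1,0.003,0,0,0,0,0]
    - [1,0.003,0,0,0,0,0]
    - [1,0.003,0,0,0,0,0]
    - [1,0.002,0,0,0,0,0]

```text
time_s: 12.4
tcp_pos: [0.4384, 0.2573, 0.0332]
tcp_rot: [-3.14, -0.046, -0.003]
contact_force: [-0.4, -0.1, 0.1]
grip_width: 0.0
```

```bash
python3 st.py 2>/dev/null; python3 - <<'E'
from h import *
import pickle;c=bot.calibration('wrist');pickle.dump(c,open('w12.pkl','wb'));im=snap('wrist','w12.png')[:,:,::-1]
cv2.imwrite('pics/w12c.png',cv2.resize(im[0:200,240:440],None,fx=3,fy=3))
E
```

```text
tcp [0.4384 0.2573 0.0332] head 1.7 zax [ 0.002  0.001 -1.   ] rel u,l -0.1815 0.0066 F [-0.4 -0.1  0.1] face-contact peg ang nan t 12.4
```

View pics/w12c.png

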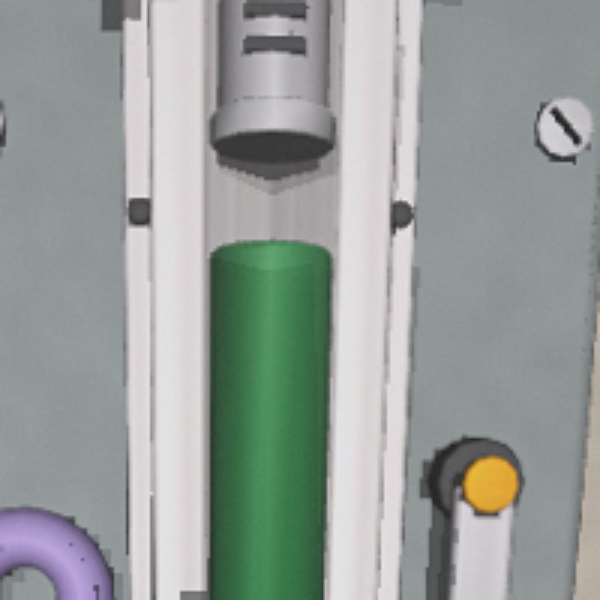

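The stop pin's face shows at crop (272,133–158), rod's far end at (270,241).

```bash
python3 - <<'E'
from h import *
import pickle
c=pickle.load(open('w12.pkl','rb'));p=cast(c,[[330.7,134/3],[330,(242)/3]],.040);print(p,p[0]-p[1])
print(cast(c,[[330.7,158/3]],.024))
E
```

```text
[[0.54135182 0.25784159 0.04      ]
 [0.52889783 0.25767409 0.04      ]] [0.01245398 0.00016749 0.        ]
[[0.54258681 0.25749461 0.024     ]]
```

apply_moves:
  plan:
    - [1,0.002,0,0,0,0,0]
    - [1,0.002,0,0,0,0,0]
    - [1,0.002,0,0,0,0,0]
    - [1,0.002,0,0,0,0,0]
    - [1,0.001,0,0,0,0,0]

```text
time_s: 12.95
tcp_pos: [0.4482, 0.2576, 0.0332]
tcp_rot: [-3.14, -0.046, -0.003]
contact_force: [-0.3, -0.5, 0.2]
grip_width: -0.0
```

apply_moves:
  plan:
    - [1,0.0007,0,0,0,0,0]

```text
time_s: 13.05
tcp_pos: [0.449, 0.2576, 0.0332]
tcp_rot: [-3.14, -0.046, -0.003]
contact_force: [0.3, -0.3, -0.8]
grip_width: 0.0002
```

```bash
cat > gap.py <<'E'
from h import *
import sys
c=bot.calibration('wrist');o=bot.get_obs();im=snap('wrist',sys.argv[1]+'.png')[:,:,::-1]
h=cv2.cvtColor(im,cv2.COLOR_BGR2HSV);m=cv2.inRange(h,(45,90,30),(80,255,255));n,l,s,_=cv2.connectedComponentsWithStats(m)
u=int(proj(c,[.53,.2576,.04])[0,0]);i=max((k for k in range(1,n) if s[k,0]<u<s[k,0]+s[k,2]),key=lambda k:s[k,4])
col=l[:,u-4:u+5]==i;t=[np.nonzero(col[:,k])[0].min() for k in range(9)]
print('far',cast(c,[[u,np.mean(t)-.5]],.040)[0].round(4),'v',np.mean(t),'gray above',im[int(min(t))-22:int(max(t))+2,u].max(1))
print('tcp',o['tcp_pos'].round(4),o['contact_force'].round(2))
E
python3 gap.py g1
```

```text
far [0.5399 0.258  0.04  ] v 80.11111111111111 gray above [209 206 207 209 210 173 204 209 205 208 208 205 208 209 210 195 122  49
  58  61  58  57  97 126 145]
tcp [0.449  0.2576 0.0332] [ 0.27 -0.29 -0.78]
```

apply_moves:
  plan:
    - [1,0.0005,0,0,0,0,0]

```text
time_s: 13.2
tcp_pos: [0.4496, 0.2576, 0.0332]
tcp_rot: [-3.14, -0.046, -0.003]
contact_force: [-1.3, -0.8, -0.6]
grip_width: 0.0004
```

apply_moves:
  plan:
    - [1,0.0005,0,0,0,0,0]

```text
time_s: 13.3
tcp_pos: [0.4501, 0.2577, 0.0332]
tcp_rot: [-3.14, -0.046, -0.003]
contact_force: [-0.6, 1.0, 0.9]
grip_width: -0.0002
```

```bash
python3 gap.py g2
```

```text
far [0.541 0.258 0.04 ] v 80.0 gray above [207 207 208 207 209 208 209 210 168 202 207 207 207 208 207 207 209 211
 206 129  53  51  98 129]
tcp [0.4501 0.2577 0.0332] [-0.63  1.01  0.88]
```

apply_moves:
  plan:
    - [1,0.0004,0,0,0,0,0]

```text
time_s: 13.45
tcp_pos: [0.4505, 0.2576, 0.0332]
tcp_rot: [-3.14, -0.046, -0.003]
contact_force: [-0.7, 0.6, -0.9]
grip_width: -0.0002
```

apply_moves:
  plan:
    - [1,0.0003,0,0,0,0,0]

```text
time_s: 13.55
tcp_pos: [0.4508, 0.2577, 0.0332]
tcp_rot: [-3.14, -0.046, -0.003]
contact_force: [-0.8, 0.4, 1.2]
grip_width: -0.0005
```

```bash
python3 gap.py g3
```

```text
far [0.5416 0.2581 0.04  ] v 80.22222222222223 gray above [206 207 206 207 207 208 209 209 208 206 147 201 209 205 207 208 207 207
 208 213 205 113  93 125 137]
tcp [0.4508 0.2577 0.0332] [-0.83  0.36  1.16]
```

apply_moves:
  plan:
    - [1,0.0003,0,0,0,0,0]

```text
time_s: 13.7
tcp_pos: [0.4508, 0.2576, 0.0332]
tcp_rot: [-3.14, -0.046, -0.002]
contact_force: [-0.8, 0.6, 0.7]
grip_width: -0.0005
```

apply_moves:
  plan:
    - [1,0.0003,0,0,0,0,0]

```text
time_s: 13.8
tcp_pos: [0.4508, 0.2577, 0.0332]
tcp_rot: [-3.14, -0.045, -0.001]
contact_force: [-0.9, -0.2, 1.0]
grip_width: 0.0002
```

```bash
python3 gap.py g4
```

```text
far [0.5416 0.258  0.04  ] v 80.11111111111111 gray above [209 206 208 209 206 208 209 210 212 209 170 201 208 208 208 209 208 209
 209 213 203 110  92 125 140]
tcp [0.4508 0.2577 0.0332] [-0.92 -0.22  1.  ]
```

The tip no longer advances (0.4508 m) and holds a steady ~1 N, so the rod rests on the pin. Back off and check.

apply_moves:
  plan:
    - [1,-0.002,0,0,0,0,0]
    - [1,-0.005,0,0,0,0,0]
    - [1,-0.01,0,0,0,0,0]
    - [1,0,0,-0.02,0,0,0]
    - [1,0,0,-0.04,0,0,0]
    - [1,0,0,-0.01,0,0,0]
    - [1,0,0,0,0,0,0]

```text
time_s: 14.55
tcp_pos: [0.4295, 0.2565, 0.1039]
tcp_rot: [3.141, 0.046, -0.003]
contact_force: [-0.7, 1.1, -0.1]
grip_width: -0.0003
```

apply_moves:
  plan:
    - [1,0.04,0,0,0,0,0]
    - [1,0.03,0,0,0,0,0]
    - [1,0,0,0,0,0,0]
    - [1,0,0,0,0,0,0]

```text
time_s: 14.95
tcp_pos: [0.4964, 0.2577, 0.0999]
tcp_rot: [3.139, 0.048, -0.014]
contact_force: [-0.6, -0.0, -0.4]
grip_width: 0.0
```

```bash
python3 st.py 2>/dev/null; python3 auto.py w13; python3 - <<'E'
import cv2
im=cv2.imread('pics/w13.png');cv2.imwrite('pics/w13c.png',cv2.resize(im[0:300,170:470],None,fx=2,fy=2,interpolation=cv2.INTER_CUBIC))
E
```

```text
tcp [0.4964 0.2577 0.0999] head 1.8 zax [-0.009 -0.002 -1.   ] rel u,l -0.1235 0.0055 F [-0.6 -0.  -0.4] face-contact peg ang nan t 14.95
(np.int64(39), np.float64(164.03), array([-69.9, 166.2]), 'brass', np.float64(162.89182185690908), 'mline', np.int64(38), np.float64(162.6971627648064))
```

View pics/w13c.png

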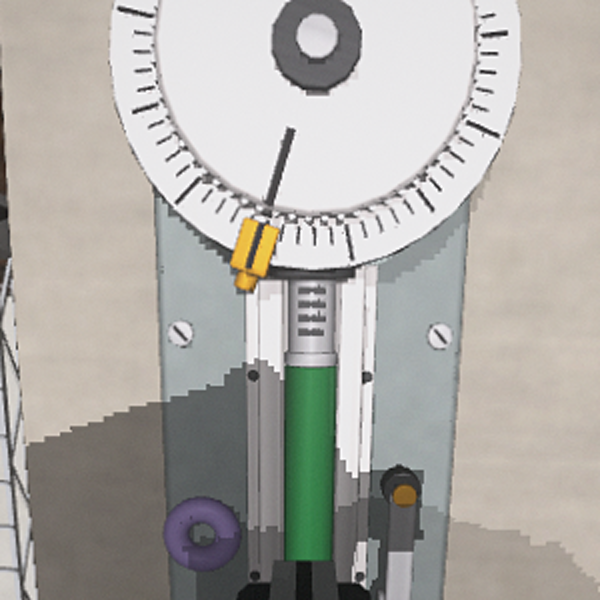

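The dial's line at (268,205) meets the marker's line at (262,222). The rod's end sits flush on the pin at (310,365). Marker, purple bead and scoring arm are in place, and the fist is clear above. Handing in.

```bash
python3 -c "
from station import bot
print(bot.finish_job())"
```

```text
the job is handed in; nothing more can be done
None
```

The jig is set for the next cut and the job is handed in at about 15 s of the 51 s allowed. I used only the shut fingertip and pinched or lifted nothing.

- **Dial:** I pushed the peg about 68° counterclockwise. A view from straight above put the dial's line about 0.7° (half a line width) past the marker's line. I left it there, since pushing it back risked more than it would gain.
- **Rod:** I slid it along the groove in ever smaller steps until the fingertip stopped advancing, with about 1 N of contact force. The last picture shows its far end flush on the stop pin after I drew back.
- **Pin, marker and bystanders:** The pin face stayed at about x = 0.542 m. The marker read 162.7°, against 162.6–162.9° before. The purple bead and the scoring arm looked undisturbed. I did not check the other things again, but the arm did not go near them after that.
- **Checks that disagreed:** The automatic line measurement scattered by about 1° from view to view. Some views gave an overshoot near 0.3° and others about 1.5°. In the last view only part of the line was caught, so I judged by eye from overhead.
- **Budget:** I viewed 12 pictures, two over the budget of 10.

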